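Bring the empty jar under the capsule counter's spout and start the feed

TASK

Turn the jar turntable of the capsule counter by its black handle until the open, empty jar stands centred under the outlet spout. Then turn the green feed knob clockwise until its pointer stands at the red line, without touching any of the other knobs, and let go. Keep all jars upright in their pockets and leave the clear tub where it is.

Things in the scene. Friction and masses are not known exactly. Their poses are not given: they have to be found in the camera images.
- turn_grip (a point): Centre of the turntable's handle, an upright black bar 70 mm long, 14 mm thick, 40 mm tall (20 mm above and below this point) on a 22 mm column on the turntable's vertical axis, 190 mm above the bench. x axis along the bar, z up.
- turntable: 250 mm disc with four pocket rings, centres 85 mm from its axis, a jar loose in each; origin on the axis, 56 mm above the bench. Turns both ways about the vertical with its handle, light friction (0.1 N m), stays where it is left. Jar tops are 152 mm (open) and 161 mm (capped) above the bench, the handle bar's underside 170 mm.
- jar_mouth (a point): Centre of the mouth of the open, empty amber jar (the only one without a white cap), 88 mm above its foot. The jar is 60 mm across; its mouth is 48 mm wide inside. At the start it stands in one of the two pockets either side of the spout, 28 to 62 degrees round the turntable from it.
- jar_open: The open, empty amber jar; origin at the centre of its underside, z up. Loose in its pocket ring (3 mm play), carried round with the turntable.
- spout (a point): Centre of the lower end of the steel outlet spout, a 30 mm tube 176 mm above the bench, 85 mm from the turntable's axis, at the inner end of a chute which rises steeply outward to the vibrating feeder trough. The spout does not move in use.
- feed (a joint): Setting of the feed knob in rad: 0 at its stop, grows clockwise seen from above. It starts between 0.2 and 0.75; the pointer stands at the red line at 1.60. Friction about 0.04 N m; it stays where it is left.
- feed_grip (a point): Feed knob (green skirt): point on its vertical axis, 110 mm above the bench. Black grip bar 55 mm long, 13 mm thick, flat upright flanks, from 20 mm below this point (top of the 56 mm wide skirt) to 14 mm above. x axis: along the bar to its pointer (pointed end, white stripe). One of six like knobs, two rows of three, 80 mm apart both ways; its place among them varies.
- feed_mark (a point): Red line on the feed knob's scale, 33 mm from the knob's axis, to which its pointer is to be set. Every knob has such a line.
- counter: The capsule counter, 320 x 750 mm, fixed to the bench; origin at bench height, mid-depth (it spans y = -310 to +440 mm); x axis away from the operator, y to the operator's left. Turntable axis at y = +120 mm; console with the knobs centred at y = -170 mm, its top 80 mm above the bench; feeder and hopper at y = +290 to +440 mm, up to 312 mm above the bench.
- tub: Clear plastic tub, 150 x 110 x 55 mm, loose on the bench right of the counter; origin at the centre of its underside. Bystander.
- jar_a: Filled amber jar with white cap, 60 mm across, 97 mm tall, loose in a turntable pocket; origin at the centre of its underside. Bystander that rides along.
- jar_b: Filled amber jar with white cap, 60 mm across, 97 mm tall, loose in a turntable pocket; origin at the centre of its underside. Bystander that rides along.
- jar_c: Filled amber jar with white cap, 60 mm across, 97 mm tall, loose in a turntable pocket; origin at the centre of its underside. Bystander that rides along.
- k_blue: Neighbour knob with blue skirt, same shape as the feed knob; origin on its axis, on the console's top (80 mm above the bench). Leave alone.
- k_blue_tip (a point): Pointer end of the blue knob, 26 mm from its axis; its x axis points outward along the bar.
- k_yellow: Neighbour knob with yellow skirt, same shape as the feed knob; origin on its axis, on the console's top (80 mm above the bench). Leave alone.
- k_yellow_tip (a point): Pointer end of the yellow knob, 26 mm from its axis; its x axis points outward along the bar.
- k_white: Neighbour knob with white skirt, same shape as the feed knob; origin on its axis, on the console's top (80 mm above the bench). Leave alone.
- k_white_tip (a point): Pointer end of the white knob, 26 mm from its axis; its x axis points outward along the bar.
- k_orange: Neighbour knob with orange skirt, same shape as the feed knob; origin on its axis, on the console's top (80 mm above the bench). Leave alone.
- k_orange_tip (a point): Pointer end of the orange knob, 26 mm from its axis; its x axis points outward along the bar.
- k_grey: Neighbour knob with grey skirt, same shape as the feed knob; origin on its axis, on the console's top (80 mm above the bench). Leave alone.
- k_grey_tip (a point): Pointer end of the grey knob, 26 mm from its axis; its x axis points outward along the bar.

How it is judged:
By the outcome, as a careful person would: the job done as asked, in the order asked, and still so for the second after the job is handed in, with the robot touching nothing.
It also fails if it takes over 53 s, if anything falls off the work surface, if the arm or the gripper's body presses on something with over 40 N, if the wrist force passes 120 N, or if a joint passes its speed limit or range.

ROBOT

A 6-joint arm with a two-finger parallel gripper is mounted at the origin on the work surface. World frame = base frame: x ahead of the robot, y to its left, z up, the work surface at z = 0. Lengths are in mm, angles in rad, forces in N, time in s.
With the tool pointing down it reaches from about 350 to 975 mm from the base axis. Payload 7.1 kg.
Tool frame: the origin (TCP) lies midway between the tips of the shut fingers; the grasp point (between the pads) lies 19 mm behind it (ctrl.grasp_offset is the distance from the TCP to the grasp point, in mm); z points along the fingers, y is the line along which they close (so a half turn about z gives the same grasp; the last joint's range is limited). The gripper opens to 88 mm and grips with 3 to 60 N. Pads are 20 mm wide; open, the fingers measure 115 mm over their backs; the gripper's body (75 mm by 178 mm) begins 61 mm behind the grasp point.
Start: joints at [1.326, 0.423, 1.63, -0, 1.089, -0.019], TCP at [139.898, 609.125, 201.175] pointing down, gripper open.
Joint ranges: [-3, 3], [-0.9, 2.11], [0.09, 2.58], [-1.31, 4.45], [0.11, 2.69], [-2.54, 2.54]. Speed limits (rad/s): [2.39, 2.39, 3.01, 3.14, 3.14, 3.14].

INTERFACE

Orientations are given as a rotation vector (axis times angle).
In Python, from workcell import ctrl gives the robot as it stands. The module is installed in compiled form; this text tells all that it offers.
- The arm moves only by the tool servo_tool, never from a script. Its argument "rows" is a list of rows, each a list of 7 numbers: the turn, a rotation vector about the tool's x, y, z as a fraction of full scale, then the shift along the tool's x, y, z as a fraction of full scale, then the finger opening in mm, from 0 to 87.8. A call has 1 to 10 rows; each row is the pose to reach, as a shift and turn from the pose commanded when the call began, along the tool's axes at that moment; what a row does not reach only later rows make up. Full scale, the value 1, is 20 cm for a shift and 1.5 rad for a turn. A row lasts 1/8 s, in which the tool goes at most 62.5 mm and 10.7 degrees, less where a joint would pass 70% of its speed; a pose out of reach is approached as far as the arm can. A call with a number of a shift or a turn outside -1 to 1 is refused whole. A call with a gripper value outside its range is refused whole. The fingers move at their own pace and stop on an object; the grip force is fixed at half the most. Time passes only in rows, so rows that repeat a pose let the fingers close. It gives the time, the measured TCP pose, the force, the opening and the grip force at its end, in the units of the state.
- ctrl.get_obs(): the state, without advancing time (a new reading comes with each control period).
- ctrl.get_image(name): name is "scene" or "top" or "wrist"; returns (picture, depth): 480x640x3 uint8, red, green, blue; 480x640 float32, mm along the optical axis (not along the pixel's ray), 0 where there is no reading.
- ctrl.camera_info(name): a dict with "intrinsics" (3x3 intrinsics, pixels), "R" (3x3) and "t" (3): a world point X has camera coordinates R X + t. Camera axes: x right, y down, z forward; pixel columns grow to the right and rows downward; lengths in mm; the calibration is good to about 2 mm. A picture is of the moment at which its call begins: read the wrist's pose just before it. camera_info takes no time and is no camera call; for the wrist camera it gives the pose at the moment of the call.
- ctrl.close_job(): hands the job in; it is judged then, once.
The state is a dict: "t": time; "qpos": joint angles; "qvel": joint speeds; "joint_torque": joint torques, N m; "ee_pos": TCP position; "orientation": TCP orientation; "ft_force": force on the tool from outside, world axes, zero at the start; "moment": the same for the moment, N m; "width": finger opening in mm; "grasp_force": force on a finger pad.
Only numpy, scipy, OpenCV 4.12 (cv2) and the standard library are available. Lean on these libraries where they do the work, as an engineer would, in place of code of your own. Each camera call takes 0.05 s, during which the arm holds its last target. There are 200 camera calls.

## Working session

There is one attempt and no reset: what is moved stays moved. The work goes in short steps, Python scripts to look and compute and a tool call to move; the robot and the scene stay as the last step left them, time stands still between calls to the robot, and variables do not carry over. Pictures are saved under pics/ and viewed, at most 10 in all, crops included, and the job is handed in when it is done.

Besides the shell and the picture viewer there is one more tool, called after ">>>" as a command line: name --pt "numbers of a row" for each row, then --argument value for the rest. servo_tool: Moves the arm, as the interface text tells. Its arguments: {"type":"object","properties":{"rows":{"type":"array","items":{"type":"array","items":{"type":"number"}}}},"required":["rows"]}

```bash
mkdir -p pics
cat > h.py <<'E'
import numpy as np, cv2
from workcell import ctrl
from scipy.spatial.transform import Rotation as Rot
def snap(n,f):
    im,d=ctrl.get_image(n); c=ctrl.camera_info(n)
    cv2.imwrite(f'pics/{f}.png',im[:,:,::-1]); np.savez(f'pics/{f}.npz',im=im,d=d,K=c['intrinsics'],R=c['R'],t=c['t']); return im,d,c
def load(f): 
    z=np.load(f'pics/{f}.npz'); return z['im'],z['d'],{'intrinsics':z['K'],'R':z['R'],'t':z['t']}
def onplane(c,u,v,z):
    R=np.array(c['R']);t=np.array(c['t']).ravel(); o=-R.T@t
    r=R.T@np.linalg.inv(c['intrinsics'])@np.array([u,v,1.]); return o+r*(z-o[2])/r[2]
def proj(c,X):
    p=np.array(c['intrinsics'])@(np.array(c['R'])@np.array(X,float)+np.array(c['t']).ravel()); return p[:2]/p[2]
def cloud(d,c):
    v,u=np.mgrid[:d.shape[0],:d.shape[1]]; K=np.array(c['intrinsics'])
    P=np.stack([(u-K[0,2])/K[0,0]*d,(v-K[1,2])/K[1,1]*d,d],-1)
    return (P-np.array(c['t']).ravel())@np.array(c['R'])
def move(pos,rz=None):
    """print shift fractions from current pose"""
    o=ctrl.get_obs(); R=Rot.from_rotvec(o['orientation']); return R.inv().apply(np.array(pos)-o['ee_pos'])/200
E
python3 - <<'E'
from h import *
a=snap('top','top0')[0]; b=snap('scene','sc0')[0]
o=ctrl.get_obs(); print(o['t'],o['ee_pos'],Rot.from_rotvec(o['orientation']).as_matrix().round(3))
E
```

```text
0.1 [139.78635526 608.59600736 200.47151653] [[-0.975  0.224 -0.   ]
 [ 0.224  0.975 -0.001]
 [ 0.    -0.001 -1.   ]]
```

View pics/top0.png

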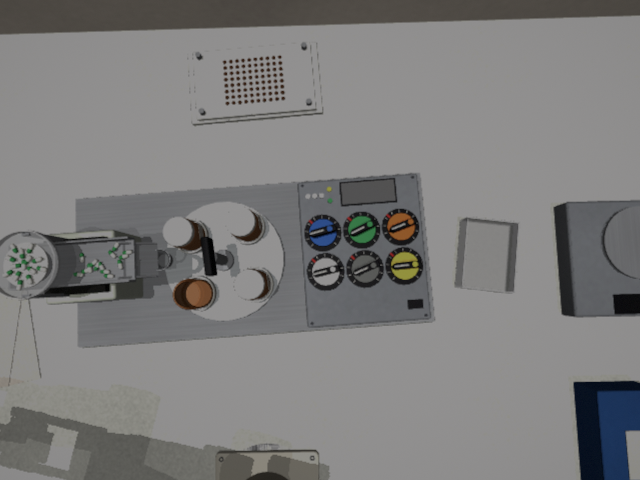

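View pics/sc0.png

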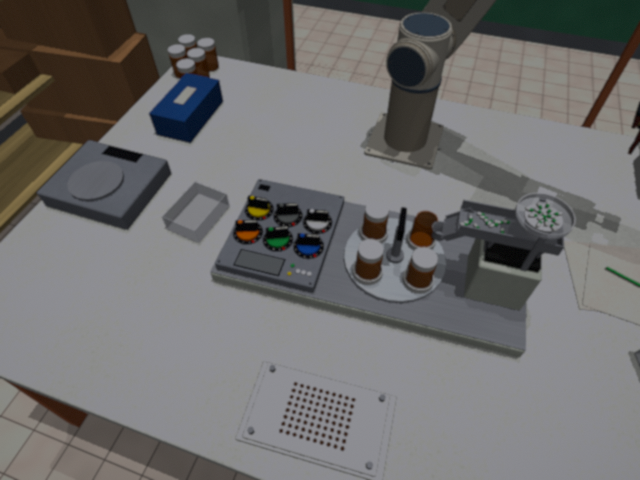

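The top view shows the handle at about (209,256), the open jar at (198,293), the spout/chute end at (160,258) and the green knob at (361,229) in the middle of the far row. Next I'll measure these.

```bash
cat > m.py <<'E'
from h import *
im,d,c=load('top0'); P=cloud(d,c); Z=P[...,2]; hsv=cv2.cvtColor(im,cv2.COLOR_RGB2HSV)
def ang(v): return np.degrees(np.arctan2(v[1],v[0]))
# console top: depth band
m=((Z>72)&(Z<88)); m[:, :290]=0; m[:,435:]=0
n,l,s,_=cv2.connectedComponentsWithStats(m.astype(np.uint8)); k=1+s[1:,4].argmax()
r=cv2.minAreaRect(P[l==k][:,:2].astype(np.float32)); print('console',r)
# knobs
gr=lambda lo,hi:cv2.inRange(hsv,lo,hi)
cent={}
for nm,lo,hi in [('green',(45,90,40),(80,255,255)),('blue',(105,90,40),(130,255,255)),('orange',(8,130,90),(18,255,255)),('yellow',(22,120,90),(35,255,255))]:
    mm=gr(lo,hi); mm[:,:300]=0; mm[:200]=0; mm[300:]=0; mm[:,430:]=0
    pts=np.argwhere(mm)[:,::-1]; 
    (u,v),rad=cv2.minEnclosingCircle(pts[np.abs(pts-np.median(pts,0)).max(1)<25].astype(np.float32)); cent[nm]=onplane(c,u,v,90); print(nm,u,v,rad,cent[nm].round(1))
# handle
S=np.s_[200:330,140:290]
mm=(Z>195)&(Z<225)&(hsv[...,2]<60); mm[:, :190]=0; mm[:,240:]=0; mm[:220]=0; mm[300:]=0
r=cv2.minAreaRect(np.argwhere(mm)[:,::-1].astype(np.float32)); bp=cv2.boxPoints(r)
W=np.array([onplane(c,*p,210) for p in bp]); e=[W[1]-W[0],W[2]-W[1]]; L=max(e,key=np.linalg.norm)
print('handle',r,W.mean(0),np.linalg.norm(e,axis=1),'bar ang',ang(L), P[mm].mean(0))
ax=W.mean(0)
# open jar rim
mm=gr((3,90,50),(16,255,255)); mm[:, :170]=0; mm[:,220:]=0; mm[:274]=0; mm[320:]=0
q=P[(mm>0)&(Z>146)&(Z<160)]; print('jar rim',len(q),cv2.minEnclosingCircle(q[:,:2].astype(np.float32)),q.mean(0))
# caps
for nm,lo,hi in [('caps',157,166)]:
    mk=((Z>lo)&(Z<hi)&(hsv[...,1]<60)).astype(np.uint8); mk[:200]=0;mk[330:]=0;mk[:,:140]=0;mk[:,290:]=0
    n,l,s,_=cv2.connectedComponentsWithStats(mk)
    for i in range(1,n):
        if s[i,4]>60: 
            q=P[l==i][:,:2].astype(np.float32); print('cap',s[i,4],cv2.minEnclosingCircle(q))
# disc
# heightmap toward the spout
for y in range(0,340,15):
    q=P[(np.abs(P[...,1]-ax[1]-y)<7)&(np.abs(P[...,0]-ax[0])<60)&(Z>100)]
    if len(q): print(y,len(q),np.percentile(q[:,2],[10,50,98]).round())
E
python3 m.py; python3 -c "
import cv2
a=cv2.imread('pics/top0.png')[180:340,130:440]; cv2.imwrite('pics/c0.png',cv2.resize(a,(775,400),interpolation=cv2.INTER_CUBIC))"
```

```text
console ((526.297119140625, -208.85565185546875), (300.5198059082031, 250.50205993652344), 3.178727865219116)
green 361.7339172363281 229.11587524414062 14.136727333068848 [ 566.6 -207.7   90. ]
blue 322.3640441894531 231.9884796142578 14.213861465454102 [ 562.5 -127.4   90. ]
orange 400.625 226.1875 13.676751136779785 [ 570.9 -286.8   90. ]
yellow 404.3461608886719 265.3461608886719 13.942597389221191 [ 491.2 -291.1   90. ]
handle ((206.69561767578125, 255.9706573486328), (39.211326599121094, 9.493788719177246), 81.46923065185547) [510.40332502  78.17928956 210.        ] [16.94019846 69.97534983] bar ang -171.22400960049583 [511.06580128  78.54333845 207.90623451]
jar rim 137 ((442.9932556152344, 131.1955108642578), 26.511276245117188) [442.84364657 129.23828482 151.24437513]
cap 687 ((577.5294189453125, 29.331298828125), 28.73323631286621)
cap 692 ((561.7576904296875, 148.38479614257812), 28.5618839263916)
cap 709 ((459.5216064453125, 12.759445190429688), 28.233835220336914)
0 434 [170. 208. 213.]
15 38 [207. 209. 212.]
30 78 [109. 136. 154.]
45 278 [111. 140. 163.]
60 209 [125. 160. 163.]
75 294 [120. 161. 207.]
90 331 [160. 203. 216.]
105 374 [211. 217. 231.]
120 540 [225. 241. 267.]
135 380 [241. 244. 268.]
150 371 [241. 243. 268.]
165 372 [241. 243. 267.]
180 737 [129. 205. 267.]
195 504 [187. 242. 268.]
210 656 [202. 244. 313.]
225 668 [202. 243. 313.]
240 923 [204. 275. 312.]
255 785 [204. 299. 311.]
270 778 [204. 300. 310.]
285 592 [286. 300. 312.]
300 434 [290. 298. 312.]
315 100 [290. 293. 298.]
```

View pics/c0.png

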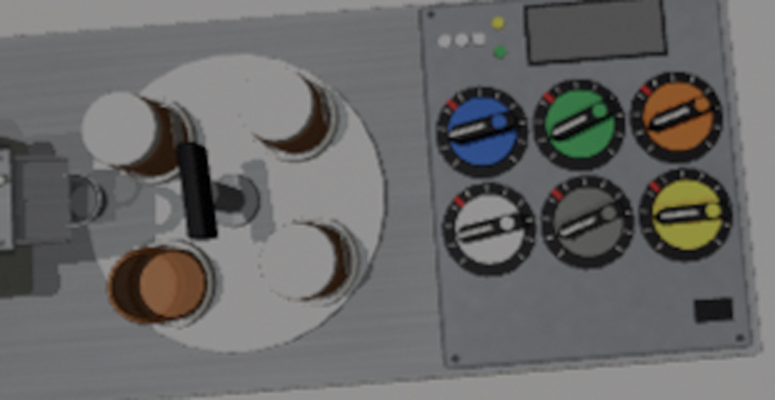

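Findings: counter yaw is about 3.1°, the turntable axis is at (510.5, 80) and the bar stands at 8.8°. The open jar sits at 142.9° and the spout at 93.1°, so the turntable has to go about 50° clockwise. I'll rise first, then cross over.

>>> servo_tool --pt "0 0 0 0 0 -1 87" --pt "0 0 0 0 0 -1 87" --pt "0 0 0 0 0 -1 87" --pt "0 0 0 0 0 -1 87" --pt "0 0 0 -0.8 -0.72 -1 87" --pt "0 0 0 -0.8 -0.72 -1 87" --pt "0 0 0 -0.8 -0.72 -1 87" --pt "0 0 0 -0.8 -0.72 -1 87"

```text
t: 1.1
ee_pos: [264.5, 430.0, 399.8]
orientation: [-0.357, -3.121, 0.004]
ft_force: [0.1, 0.8, -0.4]
width: 86.7
grasp_force: 0.0
```

>>> servo_tool --pt "0 0 0 -0.8 -0.72 0 87" --pt "0 0 0 -0.8 -0.72 0 87" --pt "0 0 0 -0.8 -0.72 0 87" --pt "0 0 0 -0.8 -0.72 0 87"

```text
t: 1.6
ee_pos: [387.9, 254.0, 399.8]
orientation: [-0.358, -3.12, 0.003]
ft_force: [-0.4, 0.6, 0.3]
width: 86.9
grasp_force: 0.0
```

>>> servo_tool --pt "0 0 -0.1 -0.8 -0.72 0 87" --pt "0 0 -0.2 -0.8 -0.72 0 87" --pt "0 0 -0.252 -0.8 -0.72 0 87" --pt "0 0 -0.252 -0.8 -0.72 0 87" --pt "0 0 -0.252 -0.8 -0.72 0 87" --pt "0 0 -0.252 -0.8 -0.72 0 87"

```text
t: 2.35
ee_pos: [510.2, 81.1, 400.1]
orientation: [0.238, -3.13, -0.0]
ft_force: [-0.7, 0.1, -0.4]
width: 87.0
grasp_force: 0.0
```

Run:
```python
from h import *
print(ctrl.get_obs()['ee_pos'],ctrl.get_obs()['t'])
im,d,c=snap('wrist','w1'); P=cloud(d,c);Z=P[...,2]; hsv=cv2.cvtColor(im,cv2.COLOR_RGB2HSV)
mm=(Z>200)&(Z<220)&(np.hypot(P[...,0]-510,P[...,1]-79)<60)
r=cv2.minAreaRect(np.argwhere(mm)[:,::-1].astype(np.float32)); W=np.array([onplane(c,*p,210) for p in cv2.boxPoints(r)])
e=np.array([W[1]-W[0],W[2]-W[1]]);L=max(e,key=np.linalg.norm); print(mm.sum(),W.mean(0),np.linalg.norm(e,axis=1),np.degrees(np.arctan2(L[1],L[0])))
o=ctrl.get_obs(); R=Rot.from_rotvec(o['orientation']).as_matrix(); print(o['ee_pos'],np.degrees(np.arctan2(R[1,0],R[0,0])),R.round(3),move([*W.mean(0)[:2],172]))
```

```text
[510.20540454  81.05198756 400.14735338] 2.35
844 [512.3488781   80.14391205 210.        ] [13.48238354 69.51654651] 8.995920240295707
[510.1900426   81.42444671 400.48910039] -171.23645249071078 [[-0.988 -0.152 -0.001]
 [-0.152  0.988  0.   ]
 [ 0.001  0.    -1.   ]] [-0.01127445 -0.00843041  1.1424277 ]
```

View pics/w1.png

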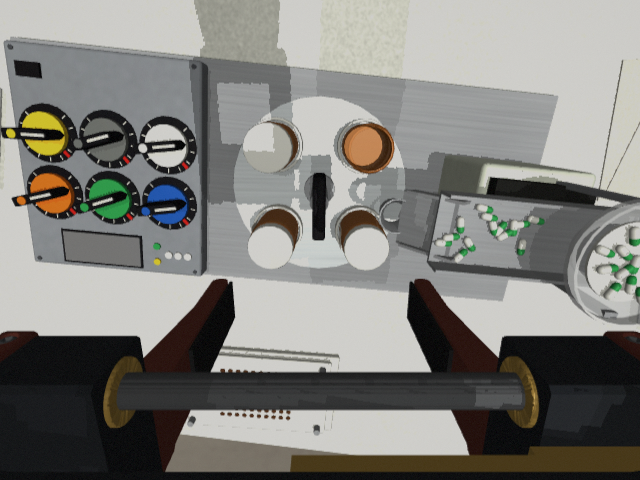

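The wrist view shows the bar at (319,205), aligned with the tool; the open jar at (368,147); the spout ring at (392,210); and the green knob at (110,195). Descending and gripping.

>>> servo_tool --pt "0 0 0 -0.008 -0.006 0.3 87" --pt "0 0 0 -0.008 -0.006 0.6 87" --pt "0 0 0 -0.008 -0.006 0.8 87" --pt "0 0 0 -0.008 -0.006 0.8 87"

```text
t: 2.9
ee_pos: [510.0, 80.5, 238.7]
orientation: [0.241, -3.126, 0.0]
ft_force: [0.2, -0.2, 0.7]
width: 86.8
grasp_force: 0.0
```

>>> servo_tool --pt "0 0 0 0 0 0.15 87" --pt "0 0 0 0 0 0.3 87" --pt "0 0 0 0 0 0.34 87" --pt "0 0 0 0 0 0.34 60" --pt "0 0 0 0 0 0.34 30" --pt "0 0 0 0 0 0.34 8" --pt "0 0 0 0 0 0.34 5" --pt "0 0 0 0 0 0.34 5"

```text
t: 3.9
ee_pos: [512.9, 79.7, 173.4]
orientation: [-0.239, 3.132, 0.0]
ft_force: [0.1, -0.8, 0.4]
width: 40.3
grasp_force: 0.0
```

Run:
```python
from h import *
o=ctrl.get_obs(); print(o['t'],o['ee_pos'],o['width'],o['grasp_force'],o['ft_force'],o['moment'],o['qpos'])
im,d,c=load('w1'); P=cloud(d,c);Z=P[...,2];hsv=cv2.cvtColor(im,cv2.COLOR_RGB2HSV)
mk=((Z>157)&(Z<166)&(hsv[...,1]<60)).astype(np.uint8); n,l,s,_=cv2.connectedComponentsWithStats(mk)
C=[]
for i in range(1,n):
    if s[i,4]>300: C.append(np.array(cv2.minEnclosingCircle(P[l==i][:,:2].astype(np.float32))[0])); print('cap',s[i],C[-1])
q=P[100:200,330:410].reshape(-1,3); q=q[(q[:,2]>147)&(q[:,2]<158)]; print('rim',len(q),cv2.minEnclosingCircle(q[:,:2].astype(np.float32)))
A=P[180:240,375:412]; 
for lo,hi in [(170,180),(180,190),(190,200),(200,210),(210,225)]:
    q=A[(A[...,2]>lo)&(A[...,2]<hi)]; print(lo,len(q),cv2.minEnclosingCircle(q[:,:2].astype(np.float32)) if len(q) else '')
```

```text
3.9 [512.86797931  79.66654227 173.3914983 ] 40.282440490234094 0.0 [ 0.07784824 -0.81398591  0.42003482] [ 0.04937929 -0.01004287 -0.00070962] [ 1.31172627e-01  3.05305821e-01  1.88578936e+00  2.44878980e-06
  9.50176011e-01 -1.59175278e+00]
cap [ 243  123   49   51 1961] [461.90011597  12.36631298]
cap [ 247  225   46   44 1555] [580.58959961  28.91416359]
cap [ 344  227   45   44 1553] [564.53796387 147.65750122]
rim 399 ((445.4559020996094, 131.3143768310547), 26.89861297607422)
170 16 ((508.4783935546875, 163.82630920410156), 14.107023239135742)
180 68 ((507.7881164550781, 164.36758422851562), 14.258315086364746)
190 91 ((508.9178161621094, 165.76657104492188), 15.49771785736084)
200 518 ((506.1279296875, 169.8699951171875), 27.905973434448242)
210 260 ((504.3917236328125, 174.51890563964844), 27.053207397460938)
```

Still closing. The wrist view agrees: axis (513, 80), jar at 142.9°, spout at 93.2°, so the turn is about 49.7° clockwise.

>>> servo_tool --pt "0 0 0 0 0 0 5" --pt "0 0 0 0 0 0 5" --pt "0 0 0 0 0 0 5" --pt "0 0 0 0 0 0 5" --pt "0 0 0 0 0 0 5"

```text
t: 4.53
ee_pos: [512.8, 79.3, 173.1]
orientation: [0.239, -3.132, 0.001]
ft_force: [1.5, -4.6, -0.3]
width: 13.8
grasp_force: 30.0
```

>>> servo_tool --pt "0 0 0.05 0 0 0 5" --pt "0 0 0.11 0 0 0 5" --pt "0 0 0.18 0 0 0 5" --pt "0 0 0.25 0 0 0 5" --pt "0 0 0.32 0 0 0 5" --pt "0 0 0.39 0 0 0 5" --pt "0 0 0.46 0 0 0 5" --pt "0 0 0.52 0 0 0 5" --pt "0 0 0.56 0 0 0 5" --pt "0 0 0.578 0 0 0 5"

```text
t: 5.78
ee_pos: [512.4, 78.2, 173.1]
orientation: [1.1, 2.943, -0.004]
ft_force: [0.0, -9.3, 1.4]
width: 14.0
grasp_force: 30.0
```

>>> servo_tool --pt "0 0 0 0 0 0 5" --pt "0 0 0 0 0 0 5"

```text
t: 6.02
ee_pos: [512.5, 78.2, 173.1]
orientation: [1.099, 2.943, -0.004]
ft_force: [-0.4, -9.6, 1.7]
width: 13.9
grasp_force: 30.0
```

```bash
cat > j.py <<'E'
from h import *
import sys
o=ctrl.get_obs(); R=Rot.from_rotvec(o['orientation']).as_matrix(); print(o['t'],o['ee_pos'],'yaw',np.degrees(np.arctan2(R[1,0],R[0,0])),o['width'],o['grasp_force'],o['ft_force'],o['moment'])
n=sys.argv[1]; cam=sys.argv[2]
im,d,c=snap(cam,n); P=cloud(d,c);Z=P[...,2];hsv=cv2.cvtColor(im,cv2.COLOR_RGB2HSV)
near=np.hypot(P[...,0]-512,P[...,1]-80)<125
mk=((Z>157)&(Z<166)&(hsv[...,1]<60)&near).astype(np.uint8); k,l,s,_=cv2.connectedComponentsWithStats(mk)
for i in range(1,k):
    if s[i,4]>60:
        x,r=cv2.minEnclosingCircle(P[l==i][:,:2].astype(np.float32)); print('cap',s[i,4],x,r,np.degrees(np.arctan2(x[1]-80.1,x[0]-(513 if cam=='wrist' else 510.5))))
E
python3 j.py t2 top
```

```text
6.025 [512.4737231   78.24787505 173.12008511] yaw 139.05488771619733 13.858986310602152 29.96707856655121 [-0.36382225 -9.61089589  1.65588152] [-1.59402265  0.08087616 -0.0034087 ]
cap 653 (595.021484375, 85.83354949951172) 28.229522705078125 3.8807373606477973
cap 700 (516.2710571289062, -4.060959815979004) 28.498245239257812 -86.07727363579309
cap 508 (426.0585021972656, 74.94651794433594) 28.48875617980957 -176.50755852391478
```

Caps stand at about 3.8° against a target of about 3.2°. I'll nudge 0.6° further, release and rise.

>>> servo_tool --pt "0 0 0.008 0 0 0 5" --pt "0 0 0.008 0 0 0 5" --pt "0 0 0.008 0 0 0 20" --pt "0 0 0.008 0 0 0 40" --pt "0 0 0.008 0 0 0 60" --pt "0 0 0.008 0 0 0 60" --pt "0 0 0.008 0 0 0 60"

```text
t: 6.95
ee_pos: [512.8, 79.8, 173.2]
orientation: [-1.116, -2.936, -0.0]
ft_force: [-0.0, 0.8, -0.1]
width: 56.5
grasp_force: 0.0
```

>>> servo_tool --pt "0 0 0 0 0 -0.2 60" --pt "0 0 0 0 0 -0.4 60" --pt "0 0 0 0 0 -0.6 60" --pt "0 0 0 0 0 -0.8 60" --pt "0 0 0 0 0 -1 60" --pt "0 0 0 0 0 -1 60" --pt "0 0 0 0 0 -1 60"

```text
t: 7.82
ee_pos: [512.3, 79.7, 372.4]
orientation: [-1.116, -2.936, 0.001]
ft_force: [-0.2, 0.2, -0.7]
width: 59.8
grasp_force: 0.0
```

```bash
python3 j.py w3 wrist
```

```text
7.825 [512.27663174  79.65200836 372.4113759 ] yaw 138.3575968455713 59.81700794397508 0.0 [-0.16785355  0.17846941 -0.67176569] [-0.05872339  0.02127681  0.0269718 ]
cap 2246 (427.5793762207031, 74.8375473022461) 28.489261627197266 -176.47467169052752
cap 1743 (517.152099609375, -5.0473952293396) 28.457550048828125 -87.2082588515708
cap 1742 (597.1703491210938, 83.96087646484375) 28.86691665649414 2.6263046124926315
```

View pics/w3.png

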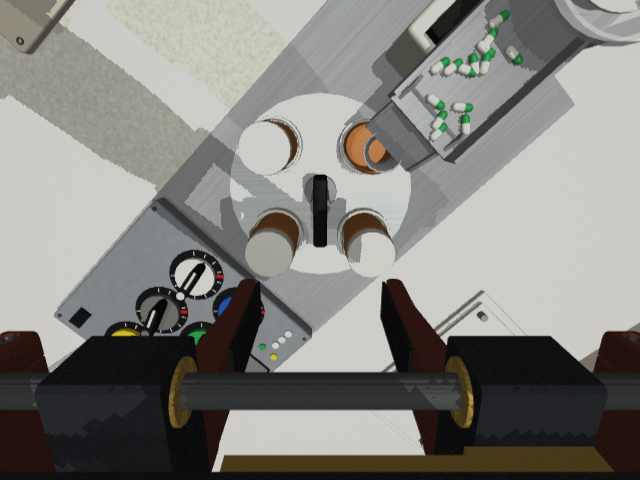

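The open jar at (365,147) now stands under the spout ring at (381,150); that offset is parallax. Next I'll check the rim fit and locate the knob.

Run:
```python
from h import *
from scipy.optimize import least_squares
im,d,c=load('w3'); P=cloud(d,c)
q=P[110:185,335:395].reshape(-1,3); q=q[(q[:,2]>149)&(q[:,2]<155)][:,:2]
# outer rim: fit on convex boundary points away from the spout
h=cv2.convexHull(q.astype(np.float32))[:,0]; print(len(q),len(h))
for r in [26.9]:
    f=least_squares(lambda x:np.hypot(*(h-x).T)-r,q.mean(0),loss='soft_l1'); print(f.x,np.abs(f.fun).mean(),'ang',np.degrees(np.arctan2(f.x[1]-80.1,f.x[0]-513)))
A=P[120:190,355:410].reshape(-1,3)
for lo,hi in [(170,180),(180,195)]:
    q=A[(A[:,2]>lo)&(A[:,2]<hi)]; print(len(q),cv2.minEnclosingCircle(q[:,:2].astype(np.float32)) if len(q) else '')
# green knob from w1
im,d,c=load('w1'); hsv=cv2.cvtColor(im,cv2.COLOR_RGB2HSV); P=cloud(d,c)
mm=cv2.inRange(hsv,(45,90,40),(80,255,255)); mm[:,:70]=0;mm[:,150:]=0;mm[:160]=0;mm[232:]=0
p=np.argwhere(mm)[:,::-1].astype(np.float32); (u,v),r=cv2.minEnclosingCircle(p); g=onplane(c,u,v,90); print('green',u,v,r,g)
near=np.hypot(P[...,0]-g[0],P[...,1]-g[1])<36
w=near&(hsv[...,1]<60)&(hsv[...,2]>130)&(P[...,2]>115); q=P[w]; print('stripe',len(q),q.mean(0))
b=near&(P[...,2]>117)&(P[...,2]<132); q=P[b]; rr=cv2.minAreaRect(q[:,:2].astype(np.float32)); print('bar',len(q),rr)
red=near&((hsv[...,0]<6)|(hsv[...,0]>172))&(hsv[...,1]>140)&(hsv[...,2]>80); q=P[red]; print('red',len(q),q.mean(0), np.degrees(np.arctan2(*(q.mean(0)[:2]-g[:2])[::-1])))
o=ctrl.get_obs(); print(o['qpos'],move([g[0],g[1],320]))
```

```text
190 24
[507.84290501 164.59267878] 0.31899241056222144 ang 93.49277208003267
13 ((517.15771484375, 161.81178283691406), 8.61656379699707)
79 ((508.12042236328125, 163.92245483398438), 13.694382667541504)
green 105.24418640136719 202.31394958496094 26.114696502685547 [ 574.75533372 -212.85939273   90.        ]
stripe 62 [ 563.46464091 -196.20475177  126.29073972]
bar 421 ((569.0721435546875, -206.88150024414062), (12.969125747680664, 55.97764587402344), 25.053316116333008)
red 19 [ 590.62172164 -184.33298885   84.18604739] 60.91718494515751
[ 1.31241605e-01  1.03018193e-01  1.66175115e+00  2.87601154e-05
  1.37896874e+00 -7.12737943e-01] [-1.20636894 -0.88401939  0.25898107]
```

The jar is centred under the spout to within 1 mm: (507.8, 164.6) against (508.1, 164.0). The green knob is at (569, −207), pointer at 115°, red line at about 46°. Going there.

>>> servo_tool --pt "0 0 0 -0.6 -0.45 0 40" --pt "0 0 0 -0.6 -0.45 0 40" --pt "0 0 0 -0.6 -0.45 0 40"

```text
t: 8.25
ee_pos: [542.2, -69.9, 371.3]
orientation: [-1.119, -2.933, 0.002]
ft_force: [0.7, 0.5, 0.3]
width: 39.9
grasp_force: 0.0
```

>>> servo_tool --pt "0 0 0.1 -0.564 -0.432 0 36" --pt "0 0 0.2 -0.564 -0.432 0.1 36" --pt "0 0 0.271 -0.564 -0.432 0.3 36" --pt "0 0 0.271 -0.564 -0.432 0.3 36" --pt "0 0 0.271 -0.564 -0.432 0.3 36" --pt "0 0 0.271 -0.564 -0.432 0.3 36"

```text
t: 9.0
ee_pos: [570.3, -205.9, 315.0]
orientation: [1.682, 2.651, 0.001]
ft_force: [0.4, -0.8, -0.2]
width: 35.8
grasp_force: 0.0
```

```bash
cat > k.py <<'E'
from h import *
import sys
o=ctrl.get_obs(); R=Rot.from_rotvec(o['orientation']).as_matrix(); print(o['t'],o['ee_pos'],'yaw',np.degrees(np.arctan2(R[1,0],R[0,0])),o['width'],R[:,2],o['qpos'])
n,cam=sys.argv[1:3]
im,d,c=snap(cam,n); P=cloud(d,c); hsv=cv2.cvtColor(im,cv2.COLOR_RGB2HSV)
deg=lambda v:np.degrees(np.arctan2(v[1],v[0]))
g=np.array([569,-207.]) if cam=='wrist' else np.array([567.,-207.5])
mm=(cv2.inRange(hsv,(45,90,40),(80,255,255))>0)&(np.hypot(P[...,0]-g[0],P[...,1]-g[1])<45)
near=np.hypot(P[...,0]-g[0],P[...,1]-g[1])<45
b=(near&(P[...,2]>117)&(P[...,2]<132)).astype(np.uint8); k,l,s,_=cv2.connectedComponentsWithStats(b); i=1+s[1:,4].argmax()
r=cv2.minAreaRect(np.argwhere(l==i)[:,::-1].astype(np.float32)); W=np.array([onplane(c,*p,124) for p in cv2.boxPoints(r)])
e=np.array([W[1]-W[0],W[2]-W[1]]); L=max(e,key=np.linalg.norm); print('bar',s[i,4],W.mean(0),np.linalg.norm(e,axis=1),'ang',deg(L))
uv=np.argwhere(mm)[:,::-1]; G=np.array([onplane(c,u,v,90) for u,v in uv]); print('skirt',len(G),cv2.minEnclosingCircle(G[:,:2].astype(np.float32)))
ax=W.mean(0)[:2]
red=((hsv[...,0]<6)|(hsv[...,0]>172))&(hsv[...,1]>140)&(hsv[...,2]>70)
uv=np.argwhere(red&near)[:,::-1]; Q=np.array([onplane(c,u,v,81) for u,v in uv]);
print('red',len(Q),Q.mean(0),deg(Q.mean(0)[:2]-ax),np.hypot(*(Q.mean(0)[:2]-ax)))
w=near&(hsv[...,1]<60)&(hsv[...,2]>110)&(P[...,2]>115)&(P[...,2]<132); uv=np.argwhere(w)[:,::-1]
Q=np.array([onplane(c,u,v,124) for u,v in uv]); print('stripe',len(Q),Q.mean(0),deg(Q.mean(0)[:2]-ax))
E
python3 k.py w4 wrist
```

```text
9.0 [ 570.28838662 -205.90915727  314.99672721] yaw 115.21329534473244 35.807618841133646 [ 2.36208443e-03 -7.27792313e-04 -9.99996945e-01] [-3.66213544e-01  2.87625656e-01  1.55809694e+00  1.72898499e-04
  1.29340399e+00 -8.06317226e-01]
bar 579 [ 567.91332111 -206.81601191  124.        ] [11.47737839 54.33033558] ang -64.70654683469444
skirt 1421 ((568.5914916992188, -207.47108459472656), 29.044750213623047)
red 44 [ 591.44307825 -183.90287636   81.        ] 44.23932948623911 32.84297873165053
stripe 106 [ 563.24587393 -196.82118801  124.        ] 115.03193656484905
```

View pics/w4.png

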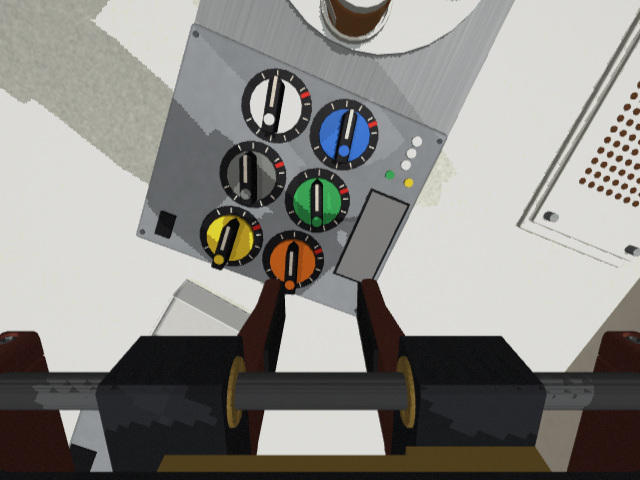

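The bar at (317,203) is aligned with the tool and lies between the fingers; the red line is at (344,190), about 45°. Descending.

>>> servo_tool --pt "0 0 0 -0.002 -0.011 0.25 36" --pt "0 0 0 -0.002 -0.011 0.5 36" --pt "0 0 0 -0.002 -0.011 0.75 36" --pt "0 0 0 -0.002 -0.011 0.8 36" --pt "0 0 0 -0.002 -0.011 0.8 36"

```text
t: 9.68
ee_pos: [568.5, -208.0, 154.4]
orientation: [1.685, 2.65, 0.0]
ft_force: [0.7, -0.4, -0.1]
width: 36.1
grasp_force: 0.0
```

Run:
```python
from h import *
print(ctrl.get_obs()['ee_pos'],move([568.4,-207.2,95]))
```

```text
[ 568.51538276 -207.9878938   154.3810704 ] [0.00403834 0.00092147 0.29690315]
```

>>> servo_tool --pt "0 0 0 0.003 0.001 0.15 36" --pt "0 0 0 0.003 0.001 0.25 36" --pt "0 0 0 0.003 0.001 0.295 36" --pt "0 0 0 0.003 0.001 0.295 20" --pt "0 0 0 0.003 0.001 0.295 5" --pt "0 0 0 0.003 0.001 0.295 5" --pt "0 0 0 0.003 0.001 0.295 5" --pt "0 0 0 0.003 0.001 0.295 5"

```text
t: 10.68
ee_pos: [567.3, -208.4, 95.5]
orientation: [1.686, 2.65, -0.002]
ft_force: [-5.1, -2.6, 7.1]
width: 12.7
grasp_force: 30.0
```

>>> servo_tool --pt "0 0 0.03 0 0 0 5" --pt "0 0 0.09 0 0 0 5" --pt "0 0 0.17 0 0 0 5" --pt "0 0 0.26 0 0 0 5" --pt "0 0 0.36 0 0 0 5" --pt "0 0 0.46 0 0 0 5" --pt "0 0 0.56 0 0 0 5" --pt "0 0 0.65 0 0 0 5" --pt "0 0 0.72 0 0 0 5" --pt "0 0 0.76 0 0 0 5"

```text
t: 11.92
ee_pos: [567.1, -208.4, 95.5]
orientation: [2.851, 1.318, -0.002]
ft_force: [-5.3, -2.6, 6.9]
width: 12.6
grasp_force: 30.0
```

>>> servo_tool --pt "0 0 0.03 0 0 0 5" --pt "0 0 0.055 0 0 0 5" --pt "0 0 0.055 0 0 0 5" --pt "0 0 0.055 0 0 0 5"

```text
t: 12.42
ee_pos: [567.2, -208.4, 95.5]
orientation: [2.901, 1.203, -0.001]
ft_force: [-5.2, -3.2, 5.8]
width: 12.4
grasp_force: 30.0
```

Run:
```python
from h import *
o=ctrl.get_obs(); R=Rot.from_rotvec(o['orientation']).as_matrix(); print(o['t'],o['ee_pos'],'yaw',np.degrees(np.arctan2(R[1,0],R[0,0])),o['width'],o['ft_force'],o['moment'],o['qpos'])
```

```text
12.425 [ 567.17548945 -208.38052692   95.53807815] yaw 45.032459506902796 12.352037220030926 [-5.20065292 -3.17277222  5.75687254] [-0.58082017  1.12148416 -0.05028538] [-3.71062276e-01  5.28030080e-01  1.74422653e+00 -1.73037214e-03
  8.69262008e-01  4.14885725e-01]
```

>>> servo_tool --pt "0 0 0 0 0 0 20" --pt "0 0 0 0 0 0 36" --pt "0 0 0 0 0 0 36" --pt "0 0 0 0 0 0 36"

```text
t: 12.92
ee_pos: [567.7, -207.4, 94.1]
orientation: [-2.902, -1.203, -0.0]
ft_force: [-0.1, 0.3, 0.9]
width: 35.9
grasp_force: 0.0
```

>>> servo_tool --pt "0 0 0 0 0 -0.2 36" --pt "0 0 0 0 0 -0.4 36" --pt "0 0 0 0 0 -0.7 36" --pt "0 0 0 0 0 -1 36" --pt "0 0 0 0 0 -1 36" --pt "0 0 0 0 0 -1 36"

```text
t: 13.68
ee_pos: [567.2, -207.3, 293.6]
orientation: [-2.902, -1.203, 0.001]
ft_force: [-0.5, -0.9, 0.4]
width: 36.1
grasp_force: 0.0
```

```bash
python3 k.py w5 wrist; python3 k.py t5 top; python3 -c "
import cv2
cv2.imwrite('pics/c5.png',cv2.resize(cv2.imread('pics/w5.png')[100:300,200:450],(750,600),interpolation=cv2.INTER_CUBIC))"
```

```text
13.675 [ 567.16399135 -207.26116698  293.56265639] yaw 45.030878940659825 36.05422573757229 [-6.58489449e-04  2.17613519e-04 -9.99999760e-01] [-3.70046915e-01  3.02261437e-01  1.58662403e+00 -3.71194815e-05
  1.25339980e+00  4.14824003e-01]
bar 651 [ 567.98781013 -206.4676821   124.        ] [11.8151037  53.58249863] ang -134.6441458128005
skirt 1589 ((567.0772094726562, -207.33168029785156), 29.182693481445312)
red 36 [ 590.23964563 -183.33544387   81.        ] 46.11133776381615 32.09742401985384
stripe 109 [ 576.50764158 -198.57424907  124.        ] 42.81441551941044
13.725 [ 566.74700295 -207.10654702  292.65606373] yaw 45.02539661422271 35.88480785771692 [-2.27258472e-03  9.05531879e-04 -9.99997008e-01] [-3.70089504e-01  3.03230469e-01  1.58736274e+00  2.33999414e-05
  1.25344570e+00  4.14859161e-01]Traceback (most recent call last):
  File "k.py", line 10, in <module>
    b=(near&(P[...,2]>117)&(P[...,2]<132)).astype(np.uint8); k,l,s,_=cv2.connectedComponentsWithStats(b); i=1+s[1:,4].argmax()
                                                                                                              ~~~~~~~~~~~~~~^^
ValueError: attempt to get argmax of an empty sequence
```

View pics/c5.png

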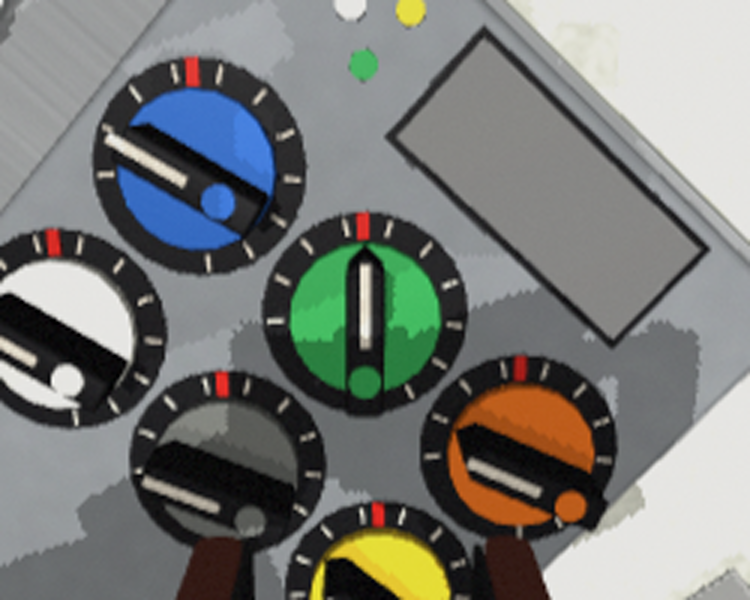

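The close-up shows the green pointer tip (365,250) in line with its red mark (363,227), within about 1°. The blue and grey knobs stand as before, and nothing came near the others. The arm is clear, so I'm handing in.

```bash
python3 -c "
from workcell import ctrl
print(ctrl.close_job())"
```

```text
the job is handed in; nothing more can be done
None
```

I handed the job in at about 14 s: the open jar measured within 1 mm of centre under the spout, the green feed knob's pointer is within about 1° of its red line, and the gripper had let go and was clear of everything.

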